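# Sweep the offcuts into the scrap pan

## Task

Clear the bench: use the fingers to sweep the three wooden offcuts (the square block, the round disc and the oblong strip) along the bench through the open mouth of the steel scrap pan until all three lie completely inside it. Push them only, do not lift them off the bench, and leave the drawer knob, the tape measure and the try square where they are.

Things in the scene. Friction and masses are not known exactly. Their poses are not given: they have to be found in the camera images.
- pan: three-walled scrap pan of bare sheet steel, fixed to the bench. Origin on the bench, centre of its inner floor (x -70 to +70, y -100 to +100 mm). The whole side at x = -70 is the open mouth, no wall or step; the other sides have walls 35 mm high, 4 mm thick. Floor sheet under 1 mm thick: parts slide straight in. A round black handle, 26 mm thick, sticks out 110 mm behind the back wall (+x)
- pan_mouth (a point): centre of the open mouth of the pan at bench level; parts enter here moving along the pan's +x
- block: square dark wooden offcut, 45 x 45 mm and 22 mm high, about 35 g, lying loose on the bench; origin at the centre of its underside, x and y along its sides
- disc: round dark wooden offcut (hole-saw plug) lying flat and loose on the bench, 50 mm diameter, 18 mm high, about 30 g; origin at the centre of its underside
- strip: oblong dark wooden offcut lying loose on the bench, 70 mm long (its x), 26 mm wide (its y), 18 mm high, about 30 g; origin at the centre of its underside
- strip_end_a (a point): middle of the strip's +x end, at its underside
- strip_end_b (a point): middle of the strip's -x end, at its underside
- knob: finished turned drawer knob of the same dark wood standing on the bench, 36 mm diameter, 38 mm high; origin at the centre of its underside. Leave alone
- tape: black tape measure lying on the bench, 62 x 62 mm (75 mm long in x with its steel hook), 34 mm high; origin at the centre of its underside. Leave alone
- square: try square lying on the bench: wooden stock 100 mm along its y, 22 mm wide, 16 mm high, centred on the origin; steel blade 30 mm wide and 6 mm high that reaches from the stock to x = +135 mm, centred at y = -35 mm. Leave alone

How it is judged:
By the outcome, as a careful person would: the job done as asked, in the order asked, and still so for the second after the job is handed in, with the robot touching nothing.
It also fails if it takes over 72 s, if anything falls off the work surface, if the arm or the gripper's body presses on something with over 40 N, if the wrist force passes 120 N, or if a joint passes its speed limit or range.

## Robot

A 7-joint arm with a two-finger parallel gripper is mounted at the origin on the work surface. World frame = base frame: x ahead of the robot, y to its left, z up, the work surface at z = 0. Lengths are in mm, angles in rad, forces in N, time in s.
With the tool pointing down it reaches from about 425 to 1025 mm from the base axis. Payload 3.6 kg.
Tool frame: the origin (TCP) lies on the centre line of the jaws, within the pads' length; the fingertips stand 8 mm ahead of it and the grasp point (between the pads) lies 11 mm behind it; z points along the fingers, y is the direction in which the jaws open and shut (so a half turn about z gives the same grasp; the last joint's range is limited). The gripper opens to 85 mm and grips with 20 to 120 N. Pads are 22 mm wide; open, the fingers measure 114 mm over their backs; the gripper's body (76 mm by 85 mm) begins 54 mm behind the grasp point. The pads swing forward as they close: fully open they stand 13 mm farther back than shut.
Start: joints at [-1.256, 0.591, 0.048, 1.609, -0.033, 0.943, -0.034], TCP at [288.189, 665.264, 239.302] pointing down, gripper open.
Joint ranges: [-2.69, 2.69], [-0.47, 2.24], [-1.27, 1.36], [0.19, 2.51], [-1.53, 4.68], [0.08, 2.07], [-3.09, 3.09]. Speed limits (rad/s): [2.57, 2.57, 3.14, 3.14, 3.14, 3.14, 3.14].

## Interface

Orientations are given as [roll, pitch, yaw] about the fixed x, y, z axes, in that order (R = Rz(yaw) Ry(pitch) Rx(roll)).
In Python, from plant import robot, imaging, recognise, pinpoint gives the robot as it stands.
- The arm moves only by the tool drive_tool, never from a script. Its argument "motion" is a list of rows, each a list of 7 numbers: the shift along the tool's x, y, z in mm, then the turn, a rotation vector about the tool's x, y, z in degrees, then the finger opening in mm, from 0 to 85.4. A call has 1 to 10 rows; each row is the pose to reach, as a shift and turn from the pose commanded when the call began, along the tool's axes at that moment; what a row does not reach only later rows make up. A row lasts 1/12 s, in which the tool goes at most 41.7 mm and 7.16 degrees, less where a joint would pass 70% of its speed; a pose out of reach is approached as far as the arm can. A call with a gripper value outside its range is refused whole. The fingers move at their own pace and stop on an object; "squeeze" is the grip in N (left out, the last holds). Time passes only in rows, so rows that repeat a pose let the fingers close. It gives the time, the measured TCP pose, the force and the opening at its end, in the units of the state.
- robot.observe(): the state, without advancing time (a new reading comes with each control period).
- imaging.grab_frame(name): name is "scene" or "top" or "wrist"; returns a dict with "pixels" (420x560x3 uint8, red, green, blue), "vfov" (degrees; the focal length in pixels is half the picture's height over the tangent of half this angle, whatever the lens; pixels are square), "cx", "cy" (the principal point, pixels), "extrinsics" (4x4, takes a point from world to camera coordinates). Camera axes: x right, y up, looking along -z (the intrinsics and any distortion apply to the point x, -y, -z); pixel columns grow to the right and rows downward; lengths in mm; the calibration is good to about 2 mm. The wrist camera is an equidistant fisheye: a pixel r from the principal point sees the ray r / f radians off the axis. A picture is of the moment at which its call begins. There is no depth.
- robot.finish_job(): hands the job in, once; it reports no verdict.
Trained networks look in the newest picture that a camera, given by its name, has taken for a name from the list of things; names that differ only in an ending like _2 or _b are one class to them, and where a whole thing is asked for, a point or a joint stands for the part that bears it (a point fixed in the world has none). Each returns a list of dicts, best first, with "p" (0 to 1); they miss things now and then, are a little off and sometimes report something else, mostly with a low value. They report only what shows in the picture. A call takes as long as a camera call.
- recognise(camera, query): "location" ([row, column] in pixels, amid what is visible of it).
- pinpoint(camera, query): "location" ([row, column] in pixels: a listed point, or the origin of a listed thing).
The state is a dict: "clock": time; "joint_pos": joint angles; "qvel": joint speeds; "joint_torque": joint torques, N m; "tcp_pos": TCP position; "orientation": TCP orientation; "contact_force": force on the tool from outside, world axes, zero at the start; "torque": the same for the moment, N m; "grip_width": finger opening in mm.
Only numpy, scipy, OpenCV 4.12 (cv2) and the standard library are available. Lean on these libraries where they do the work, as an engineer would, in place of code of your own. Each camera call takes 0.05 s, during which the arm holds its last target. There are 200 camera calls.

## Working session

There is one attempt and no reset: what is moved stays moved. The work goes in short steps, Python scripts to look and compute and a tool call to move; the robot and the scene stay as the last step left them, time stands still between calls to the robot, and variables do not carry over. Pictures are saved under pics/ and viewed, about 8 in all and at most 12, crops included, and the job is handed in when it is done.

Besides the shell and the picture viewer there is one more tool, called after ">>>" by a JSON object that holds its "api" and its "payload". drive_tool: Moves the arm, as the interface text tells. Its arguments: {"type":"object","properties":{"motion":{"type":"array","items":{"type":"array","items":{"type":"number"}}},"squeeze":{"type":"number"}},"required":["motion"]}

```bash
mkdir -p pics
cat > h.py <<'E'
import numpy as np, cv2
from plant import robot, imaging, recognise, pinpoint
def grab(n,fn=None):
    f=imaging.grab_frame(n)
    if fn: cv2.imwrite('pics/'+fn,f['pixels'][:,:,::-1])
    return f
def ray(f,rc,n):
    F=210/np.tan(np.radians(f['vfov'])/2); u=(rc[1]-f['cx'])/F; v=(rc[0]-f['cy'])/F
    if n=='wrist':
        r=np.hypot(u,v); s=np.sin(r)/max(r,1e-9); d=np.array([u*s,-v*s,-np.cos(r)])
    else: d=np.array([u,-v,-1.])
    E=np.array(f['extrinsics']); R=E[:3,:3]; c=-R.T@E[:3,3]
    return c,R.T@d
def at(f,rc,n,z=0):
    c,d=ray(f,rc,n); return c+d*(z-c[2])/d[2]
E
python3 - <<'E'
from h import *
for n in ['top','scene']:
    f=grab(n,n+'1.png'); print(n,f['vfov'],f['cx'],f['cy'])
    for q in ['pan','pan_mouth','block','disc','strip','strip_end_a','knob','tape','square']:
        print(q,[(round(d['p'],2),np.round(d['location']).tolist(),at(f,d['location'],n)[:2].round().tolist()) for d in pinpoint(n,q)[:3]])
print(robot.observe())
E
```

```text
top 56.54552441784411 273.7668322512716 207.67278345575298
pan [(0.78, [189.0, 397.0], [549.0, -210.0]), (0.51, [159.0, 281.0], [630.0, 76.0])]
pan_mouth [(0.92, [188.0, 373.0], [552.0, -152.0]), (0.59, [183.0, 278.0], [569.0, 85.0])]
block [(0.79, [220.0, 289.0], [476.0, 60.0])]
disc [(0.87, [184.0, 277.0], [566.0, 88.0])]
strip [(0.76, [149.0, 281.0], [656.0, 74.0])]
strip_end_a [(0.65, [134.0, 275.0], [694.0, 90.0]), (0.6, [157.0, 284.0], [635.0, 69.0])]
knob [(0.52, [214.0, 171.0], [497.0, 349.0])]
tape [(0.83, [168.0, 181.0], [612.0, 326.0]), (0.5, [149.0, 281.0], [657.0, 75.0])]
square [(0.73, [272.0, 136.0], [357.0, 435.0])]
scene 49.25267481115077 273.78745987102377 209.78347007288318
pan [(0.98, [159.0, 173.0], [537.0, -224.0])]
pan_mouth [(0.96, [177.0, 186.0], [559.0, -147.0]), (0.63, [262.0, 206.0], [698.0, 85.0])]
block [(0.58, [201.0, 265.0], [479.0, 59.0])]
disc [(0.66, [228.0, 248.0], [568.0, 87.0])]
strip [(0.92, [249.0, 213.0], [665.0, 72.0])]
strip_end_a [(0.71, [261.0, 207.0], [695.0, 85.0]), (0.71, [237.0, 221.0], [629.0, 61.0])]
knob [(0.63, [278.0, 360.0], [504
[... 199 characters left out ...]
0, 'joint_pos': array([-1.25549783,  0.59114941,  0.04838438,  1.60847554, -0.03329473,
        0.94269661, -0.03372359]), 'qvel': array([-9.28983730e-04, -2.24040761e-03,  1.88551981e-04, -1.46100990e-05,
        1.97189308e-03,  2.16899190e-03,  1.11175806e-04]), 'joint_torque': array([-1.32246460e-03, -5.48653328e+01,  1.54590614e+00, -1.98538846e+01,
        9.35545599e-03,  1.47768020e-03, -7.22989029e-06]), 'tcp_pos': array([288.18869879, 665.28364566, 239.34775843]), 'orientation': array([3.14151532e+00, 1.54590436e-05, 2.73282030e+00]), 'contact_force': array([0.44251804, 0.01880874, 0.68805815]), 'torque': array([0.03174463, 0.06565877, 0.00204432]), 'grip_width': 85.22494136959563}
```

View pics/top1.png

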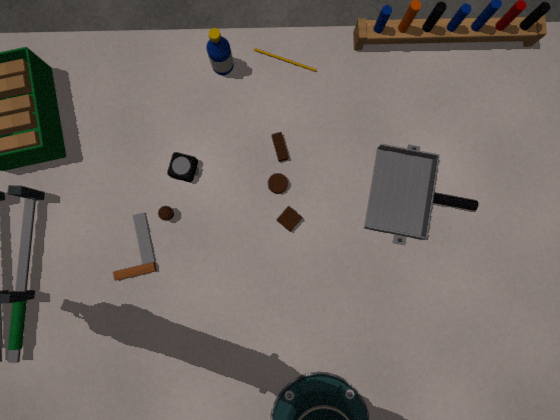

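View pics/scene1.png

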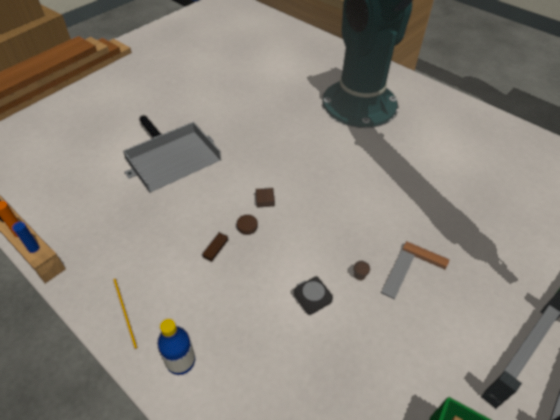

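The top view shows block (289,219), disc (277,184) and strip (281,147). The pan mouth faces left, its edge running about (378,148) to (366,228). The scene view agrees. Next I measure outlines precisely.

Run:
```python
from h import *
f=grab('top'); im=f['pixels']
g=im.max(2)
m=(g<90).astype(np.uint8); 
cs,_=cv2.findContours(m[110:250,255:320].copy(),cv2.RETR_EXTERNAL,cv2.CHAIN_APPROX_NONE)
for c in cs:
    if len(c)<15: continue
    P=np.array([at(f,(p[0][1]+110,p[0][0]+255),'top',18)[:2] for p in c],np.float32)
    print('piece',[np.round(x,1) for x in cv2.minAreaRect(P)], cv2.minAreaRect(P)[0], P.min(0).round(),P.max(0).round())
for n,rc in [('mouth hi x',(148,379)),('mouth lo x',(229,365)),('handle0',(198,437)),('handle1',(205,476))]: print(n,at(f,rc,'top',0 if 'm' in n else 18)[:2].round())
c=cv2.resize(im[130:250,350:490],None,fx=5,fy=5,interpolation=cv2.INTER_CUBIC); cv2.imwrite('pics/pan.png',c[:,:,::-1])
```

```text
piece [array([476.6,  57.2]), array([52. , 46.8]), np.float64(47.3)] (476.5542297363281, 57.16836929321289) [446.  26.] [509.  89.]
piece [array([564. ,  83.8]), array([53.9, 50.2]), np.float64(52.1)] (563.9617309570312, 83.75067138671875) [539.  55.] [591. 109.]
piece [array([655.9,  76.9]), array([75.7, 29.5]), np.float64(14.2)] (655.8896484375, 76.86674499511719) [618.  54.] [694.  97.]
mouth hi x [ 653. -171.]
mouth lo x [ 450. -126.]
handle0 [ 521. -300.]
handle1 [ 502. -394.]
```

View pics/pan.png

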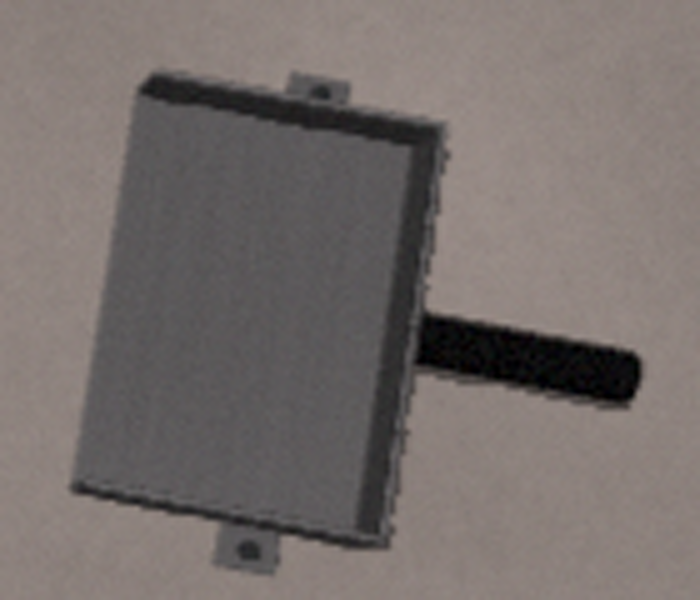

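Measured: pan +x points at about -102° in the world, and the mouth centre is at (551,-147). The strip lies at about +15°. I move behind the strip first.

>>> {"api": "drive_tool", "payload": {"motion": [[-544,-359,100,0,0,51.6,40],[-544,-359,100,0,0,51.6,40],[-544,-359,100,0,0,51.6,40],[-544,-359,100,0,0,51.6,40],[-544,-359,100,0,0,51.6,40],[-544,-359,100,0,0,51.6,40],[-544,-359,100,0,0,51.6,40],[-544,-359,100,0,0,51.6,40],[-544,-359,100,0,0,51.6,40],[-544,-359,100,0,0,51.6,40]]}}

```text
clock: 1.88
tcp_pos: [514.3, 319.2, 176.1]
orientation: [3.141, -0.0, 1.833]
contact_force: [0.6, 1.2, -0.2]
grip_width: 40.0
```

>>> {"api": "drive_tool", "payload": {"motion": [[-226,75,86,0,0,0,40],[-226,75,86,0,0,0,40],[-226,75,86,0,0,0,40],[-226,75,86,0,0,0,40],[-226,75,86,0,0,0,40],[-226,75,86,0,0,0,40],[-226,75,86,0,0,0,40],[-226,75,120,0,0,0,40],[-226,75,145,0,0,0,40],[-226,75,163,0,0,0,40]]}}

```text
clock: 2.72
tcp_pos: [643.7, 121.3, 11.2]
orientation: [-3.14, -0.0, 1.831]
contact_force: [0.2, 0.2, -0.6]
grip_width: 40.3
```

Run:
```python
from h import *
s=robot.observe(); print(s['tcp_pos'],s['orientation'],s['contact_force'])
f=grab('wrist','w1.png')
```

```text
[643.68159659 121.26368479  11.21263922] [-3.13987159e+00 -4.10449641e-04  1.83148746e+00] [ 0.18820952  0.17403346 -0.56759439]
```

View pics/w1.png

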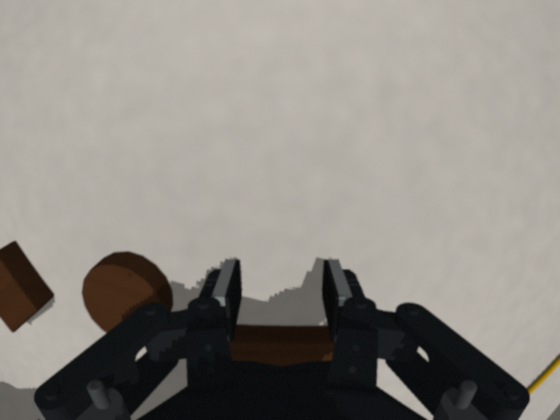

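The wrist view shows the strip flush ahead of both fingers, centred at about (281,345), with disc and block to the left and clear. I push and turn it square to the mouth.

>>> {"api": "drive_tool", "payload": {"motion": [[-12,0,0,0,0,0,40],[-24,0,0,0,0,0,40],[-39,-1,0,0,0,6.5,40],[-54,-4,0,0,0,13,40],[-68,-8,0,0,0,20,40],[-81,-14,0,0,0,27,40],[-97,-22,0,0,0,27,40],[-113,-31,0,0,0,27,40],[-129,-39,0,0,0,27,40],[-145,-48,0,0,0,27,40]]}}

```text
clock: 3.6
tcp_pos: [637.3, -33.6, 15.6]
orientation: [3.137, -0.0, 1.36]
contact_force: [0.0, 1.0, -0.9]
grip_width: 40.0
```

Run:
```python
from h import *
s=robot.observe(); print(s['tcp_pos'],s['orientation'],s['contact_force'])
f=grab('top','t2.png')
```

```text
[637.29089722 -33.62528544  15.60812553] [ 3.13675197e+00 -1.03953715e-05  1.35974061e+00] [ 0.01567367  1.02109902 -0.93939058]
```

View pics/t2.png

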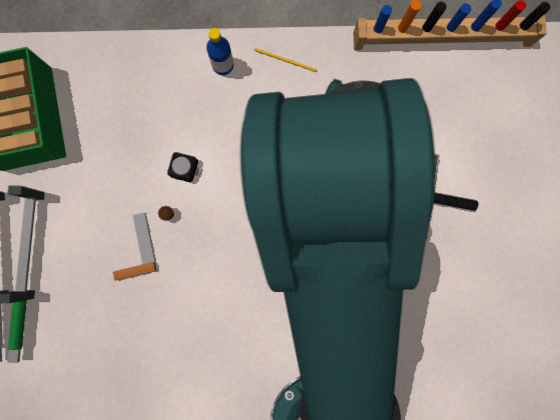

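The arm hides the pan in the top view, so I'll use the wrist camera. Pushing on.

>>> {"api": "drive_tool", "payload": {"motion": [[-18,-1,1,0,0,0,40],[-36,-1,2,0,0,0,40],[-54,-2,2,0,0,0,40],[-72,-3,2,0,0,0,40],[-90,-3,2,0,0,0,40],[-108,-4,2,0,0,0,40],[-126,-4,2,0,0,0,40],[-144,-5,2,0,0,0,40],[-160,-6,2,0,0,0,40],[-172,-6,2,0,0,0,40]]}}

```text
clock: 4.48
tcp_pos: [594.2, -201.4, 13.1]
orientation: [3.138, 0.002, 1.358]
contact_force: [0.2, 0.7, 0.9]
grip_width: 39.9
```

Run:
```python
from h import *
f=grab('wrist','w2.png')
```

```text
(no output)
```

View pics/w2.png

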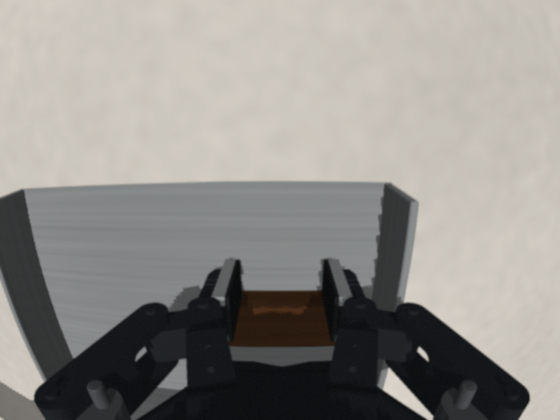

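The strip is squared on the fingers and inside the pan, with the right wall clear at col ~395. I push it deeper, back off, then lift.

>>> {"api": "drive_tool", "payload": {"motion": [[-14,0,0,0,0,0,40],[-26,0,0,0,0,0,40],[-36,0,0,0,0,0,40],[-42,0,0,0,0,0,40],[-42,0,0,0,0,0,40],[-20,0,0,0,0,0,36],[0,0,-30,0,0,0,34],[40,0,-70,0,0,0,34],[80,0,-80,0,0,0,34],[120,0,-80,0,0,0,34]]}}

```text
clock: 5.37
tcp_pos: [618.6, -91.2, 93.3]
orientation: [3.136, 0.0, 1.358]
contact_force: [0.7, 0.6, -0.3]
grip_width: 33.9
```

>>> {"api": "drive_tool", "payload": {"motion": [[205,-93,0,0,0,-3.7,34],[205,-93,0,0,0,-3.7,34],[205,-93,0,0,0,-3.7,34],[205,-93,0,0,0,-3.7,34],[205,-93,0,0,0,-3.7,34],[205,-93,0,0,0,-3.7,34],[205,-93,20,0,0,-3.7,34],[205,-93,50,0,0,-3.7,34],[205,-93,74,0,0,-3.7,34],[205,-93,81,0,0,-3.7,34]]}}

```text
clock: 6.2
tcp_pos: [565.9, 130.1, 6.9]
orientation: [-3.136, 0.001, 1.428]
contact_force: [-13.8, -0.5, 69.1]
grip_width: 34.2
```

Run:
```python
from h import *
f=grab('wrist','w3.png')
for n,z in (('disc',9),('block',11)): print(n,[(round(d['p'],2),np.round(d['location']),at(f,d['location'],'wrist',z).round()) for d in recognise('wrist',n)[:2]])
```

```text
disc [(0.6, array([340., 289.]), array([565.,  97.,   9.]))]
block [(0.61, array([389., 169.]), array([488.,  65.,  11.]))]
```

View pics/w3.png

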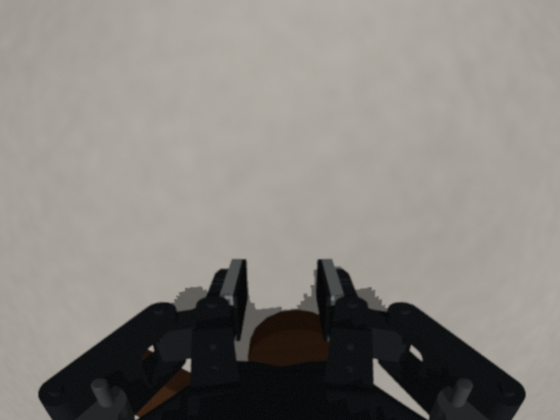

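Descending fast overshot and the tips touched the bench (69 N, under the limit). I'll raise slightly and descend gently from now on. The disc is centred between the fingers at (289,340), 3 mm right.

>>> {"api": "drive_tool", "payload": {"motion": [[0,3,-3,0,0,0,34],[0,3,-3,0,0,0,34]]}}

```text
clock: 6.52
tcp_pos: [572.6, 128.8, 13.1]
orientation: [3.139, -0.001, 1.426]
contact_force: [0.2, 0.7, 0.4]
grip_width: 33.9
```

>>> {"api": "drive_tool", "payload": {"motion": [[-10,-2,0,0,0,0,34],[-20,-2,0,0,0,0,34],[-34,-2,0,0,0,0,34],[-50,-2,0,0,0,0,34],[-68,-2,0,0,0,0,34],[-86,-2,0,0,0,0,34],[-104,-2,0,0,0,0,34],[-122,-2,0,0,0,0,34],[-140,-2,0,0,0,0,34],[-158,-2,0,0,0,0,34]]}}

```text
clock: 7.35
tcp_pos: [545.5, -29.6, 12.4]
orientation: [-3.141, 0.0, 1.424]
contact_force: [0.1, -0.2, -0.9]
grip_width: 34.0
```

>>> {"api": "drive_tool", "payload": {"motion": [[-18,0,0,0,0,0,34],[-36,0,0,0,0,0,34],[-54,0,0,0,0,0,34],[-72,0,0,0,0,0,34],[-90,0,0,0,0,0,34],[-108,0,0,0,0,0,34],[-126,0,0,0,0,0,34],[-142,0,0,0,0,0,34],[-156,0,0,0,0,0,34],[-164,0,0,0,0,0,34]]}}

```text
clock: 8.18
tcp_pos: [521.0, -193.2, 12.4]
orientation: [-3.141, 0.002, 1.422]
contact_force: [-0.4, 0.4, 1.0]
grip_width: 34.0
```

Run:
```python
from h import *
f=grab('wrist','w4.png')
```

```text
(no output)
```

View pics/w4.png

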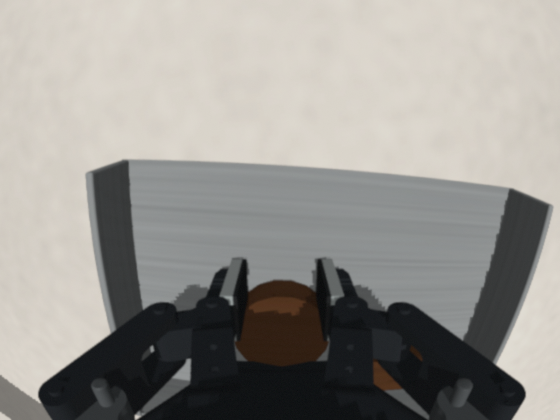

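The disc sits in the finger cradle well inside the pan (285,325), with the strip ahead at right. A little further, then retreat.

>>> {"api": "drive_tool", "payload": {"motion": [[-12,0,0,0,0,0,34],[-20,0,0,0,0,0,34],[-24,0,0,0,0,0,34],[-24,0,0,0,0,0,34],[-4,0,0,0,0,0,34],[18,0,-25,0,0,0,34],[50,0,-55,0,0,-3,34],[90,0,-70,0,0,-6,34],[130,0,-75,0,0,-10,34],[170,0,-75,0,0,-14,34]]}}

```text
clock: 9.07
tcp_pos: [548.5, -19.4, 89.1]
orientation: [3.138, 0.0, 1.673]
contact_force: [0.9, -0.4, 0.8]
grip_width: 34.0
```

>>> {"api": "drive_tool", "payload": {"motion": [[40,-18,0,0,0,0,34],[80,-36,0,0,0,0,34],[115,-52,0,0,0,0,34],[144,-63,4,0,0,0,34],[144,-63,18,0,0,0,34],[144,-63,35,0,0,0,34],[144,-63,52,0,0,0,34],[144,-63,65,0,0,0,34],[144,-63,73,0,0,0,34],[144,-63,76,0,0,0,34]]}}

```text
clock: 9.9
tcp_pos: [469.6, 116.1, 10.1]
orientation: [-3.14, -0.0, 1.671]
contact_force: [-0.2, -0.9, 0.1]
grip_width: 34.2
```

Run:
```python
from h import *
s=robot.observe(); print(s['tcp_pos'],s['contact_force'])
f=grab('wrist','w5.png')
```

```text
[469.60106812 116.05974419  10.07609072] [-0.23794532 -0.86472044  0.09256616]
```

View pics/w5.png

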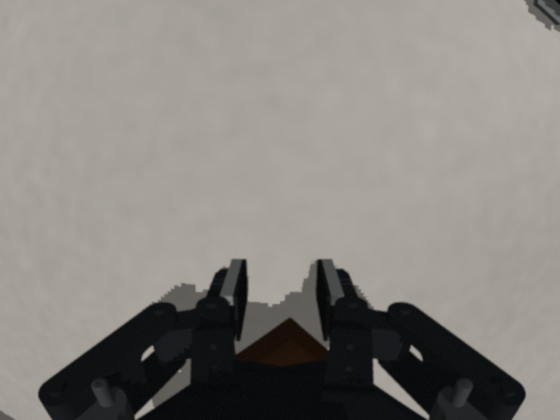

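The block's corner points into the finger gap at (290,320), 3 mm right. I centre on it and push.

>>> {"api": "drive_tool", "payload": {"motion": [[-8,3,-2,0,0,0,34],[-18,3,-2,0,0,0,34],[-30,3,-2,0,0,0,34],[-44,3,-2,0,0,0,34],[-60,3,-2,0,0,0,34],[-77,3,-2,0,0,0,34],[-94,3,-2,0,0,0,34],[-111,3,-2,0,0,0,34],[-126,3,-2,0,0,0,34],[-138,3,-2,0,0,0,34]]}}

```text
clock: 10.78
tcp_pos: [487.5, -24.5, 14.2]
orientation: [3.14, 0.001, 1.667]
contact_force: [-0.1, -0.3, 0.5]
grip_width: 34.1
```

Run:
```python
from h import *
f=grab('wrist','w6.png')
```

```text
(no output)
```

View pics/w6.png

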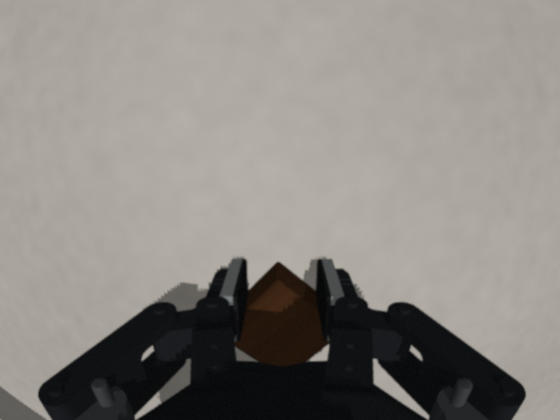

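The block is firmly cradled by its corner (280,315). I keep pushing into the pan.

>>> {"api": "drive_tool", "payload": {"motion": [[-12,0,0,0,0,0,34],[-27,0,0,0,0,0,34],[-43,0,0,0,0,0,34],[-60,0,0,0,0,0,34],[-77,0,0,0,0,0,34],[-94,0,0,0,0,0,34],[-111,0,0,0,0,0,34],[-126,0,0,0,0,0,34],[-137,0,0,0,0,0,34],[-142,0,0,0,0,0,34]]}}

```text
clock: 11.67
tcp_pos: [501.2, -165.1, 13.8]
orientation: [3.141, 0.001, 1.667]
contact_force: [0.4, 0.7, 1.3]
grip_width: 34.0
```

>>> {"api": "drive_tool", "payload": {"motion": [[0,0,0,0,0,0,34],[15,0,0,0,0,0,34],[35,0,0,0,0,0,34],[60,0,-20,0,0,0,34],[95,0,-50,0,0,0,34],[135,0,-80,0,0,0,34],[175,0,-110,0,0,0,34],[215,0,-130,0,0,0,34],[255,0,-150,0,0,0,34],[295,0,-170,0,0,0,34]]}}

```text
clock: 12.5
tcp_pos: [473.1, 106.9, 170.7]
orientation: [-3.142, -0.001, 1.672]
contact_force: [0.7, -0.2, 0.1]
grip_width: 33.7
```

>>> {"api": "drive_tool", "payload": {"motion": [[40,0,-20,0,0,0,34],[80,0,-40,0,0,0,34],[120,0,-50,0,0,0,34],[160,0,-60,0,0,0,34],[200,0,-60,0,0,0,34],[220,0,-60,0,0,0,34],[220,0,-60,0,0,0,34],[220,0,-60,0,0,0,34]]}}

```text
clock: 13.17
tcp_pos: [450.7, 325.5, 229.2]
orientation: [-3.141, -0.0, 1.676]
contact_force: [-0.4, -0.8, -0.4]
grip_width: 33.9
```

Run:
```python
from h import *
f=grab('top'); im=f['pixels']
c=cv2.resize(im[100:260,120:490],None,fx=2.15,fy=2.15,interpolation=cv2.INTER_CUBIC); cv2.imwrite('pics/t3.png',c[:,:,::-1])
for q in ('block','disc','strip','knob','tape','square'): print(q,[(round(d['p'],2),np.round(d['location']).tolist(),at(f,d['location'],'top')[:2].round()) for d in pinpoint('top',q)[:2]])
```

```text
block [(0.91, [209.0, 390.0], array([ 499., -189.]))]
disc [(0.61, [202.0, 411.0], array([ 513., -243.]))]
strip [(0.56, [174.0, 418.0], array([ 584., -265.]))]
knob [(0.58, [214.0, 168.0], array([499., 358.]))]
tape [(0.86, [168.0, 180.0], array([613., 329.]))]
square [(0.78, [271.0, 137.0], array([359., 431.]))]
```

View pics/t3.png

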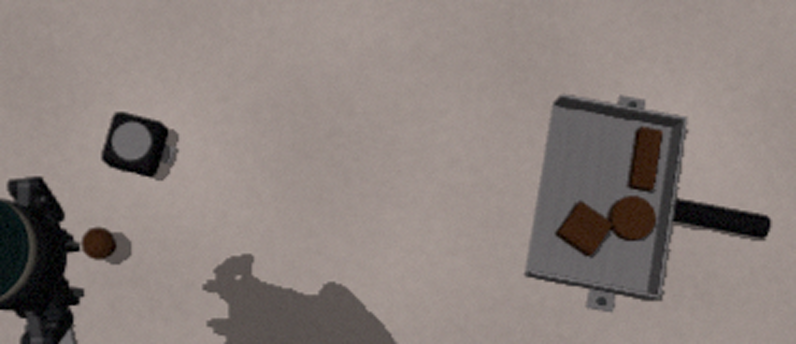

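All three lie fully inside the pan. The block's trailing corner (557,230) is about 25 mm past the mouth edge, and the knob, tape and square have not moved. Handing in.

```bash
python3 -c "
from h import *
print(robot.observe()['contact_force']); print(robot.finish_job())"
```

```text
[-0.38562182 -0.05307441 -1.09177942]
the job is handed in; nothing more can be done
None
```

The strip, the disc and the block, swept in that order, now all lie fully inside the scrap pan. I only pushed them along the bench, and handed the job in at about 13 s of the 72 s allowed.

- **Final position:** the last overhead picture shows all three well past the mouth. The block is nearest to it, with about 25 mm to spare.
- **Things to leave alone:** the knob, tape measure and try square were detected where they started, within the networks' error of up to about 9 mm. I never brought the fingers down near them.
- **Robot at hand-in:** the gripper was about 230 mm above the bench, touching nothing.
- **One slip:** on the way down behind the disc, the fingertips briefly pressed on the bench at about 69 N wrist force. That is under the 120 N wrist limit. It was fingertip contact, so the 40 N limit on the arm and gripper body should not apply. I raised the tool and came down more slowly after that.

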